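# Refit the sprung guide bar and start the bag sealer

## Task

Get the bag sealer on the coffee table running again: fit the sprung guide bar between the two steel cheeks, with its plain pin in the plain cheek and its sprung end snapped fully home under the cheek with the sloped lead-in. Then turn the key on the leaning control box clockwise from off, through run, all the way to its start stop, hold it there for a full second, and let it spring back to run and leave it there. Do not wrench the lock round in its panel, and leave the other things on the table where they are.

Things in the scene. Friction and masses are not known exactly. Their poses are not given: they have to be found in the camera images.
- bar_centre (a point): centre of the loose guide bar: a square aluminium bar, 28 x 28 mm in section and 110 mm long (143 mm with its pins), about 0.2 kg, lying flat on the table, this point 14 mm above its underside. Its length is its y axis, z is up as it lies. Pin at the -y end, plunger at the +y end.
- bar_pin (a point): tip of the bar's fixed round steel pin, on its axis: 14 mm across with a tapered nose, sticks out 10 mm, 65 mm from the bar's centre
- plunger_tip (a point): tip of the bar's sprung round-nosed steel plunger (black collar at its root), on its axis: 14 mm across, sticks out 23 mm, 78 mm from the bar's centre when out; it goes in by up to 18 mm against 6 N rising to about 12 N
- seat (a point): where bar_centre must be with the bar home in the stand, 72.5 mm above the table. Axes of the stand: y along the bar (plunger to +y), z up, x away from its front. Two steel cheeks, 60 mm wide in x, tops 100 mm above the table, inner faces 128 mm apart. The sealer's grey body, 107 mm high, begins 79 mm behind (+x); front and top are free. The pins have 5 mm of play in height.
- pocket_plain (a point): middle of the mouth of the pocket in the plain cheek (-y), for the fixed pin: square, 19 x 19 mm, 7 mm deep towards -y, on the cheek's inner face, 25 mm below its top. The pin enters while the bar is tilted, plunger end some 16 degrees high; then the plunger end is pressed down.
- pocket_sloped (a point): middle of the mouth of the other pocket (+y), for the plunger: also 19 x 19 mm, 7 mm deep towards +y. From 12 mm above this point up to the cheek's top (about 26 mm above) the face slopes outward, 32 degrees from vertical: a lead-in that drives the plunger in as that end is pressed down (about 10 to 20 N on top of the bar) till it snaps out into the pocket.
- lock_face (a point): centre of the key lock on the face of the grey control box; z is the key's axis, pointing out of the face, 28 degrees from vertical, leaning to the box's front (robot side). The face is 180 mm up the slope by 160 mm across; nothing on it but the key stands higher than 6 mm. The lock is fitted turned by up to 0.3 rad either way about the axis.
- lock_rim (a point): a point on the rim of the round lock collar (56 mm across, 6 mm high), 25 mm from the key's axis. It must stay put: a torque above about 1.5 N m on the key past its stop turns the whole lock in the panel.
- key_head (a point): centre of the key's head, on the axis 44.5 mm from the face: a flat black paddle 60 mm wide (this point's x), 10 mm thick (its y), reaching from 22 to 67 mm out from the face along the key's axis (its z). Grip it across its thickness.
- barrel (a joint): lock barrel, rad: 0 = off, 1.1 = run (hard stop), growing clockwise seen from outside the face (negative about the key axis). Friction about 0.08 N m; stays where it is left.
- key (a joint): key in the barrel, rad: 0 = sprung back, 0.7 = start (hard stop), growing clockwise. It moves only once the barrel is at run: needs 0.15 N m, rising to 0.31 N m at start, and springs back to 0 when let go. The key's total turn is barrel + key, 1.8 rad clockwise from off.
- phone_a: black phone lying flat, 155 x 75 x 10 mm; bystander, origin at the centre of its underside
- phone_b: silver-backed phone lying flat, 150 x 72 x 10 mm; bystander, origin at the centre of its underside
- bowl: terracotta bowl, 110 mm across, 50 mm high; bystander, origin at the centre of its underside
- mug: clear plastic mug, 72 mm across, 85 mm high; bystander, origin at the centre of its underside
- bottle: clear bottle with a white cap, standing, 64 mm across, 200 mm high; bystander, origin at the centre of its underside
- tape: brown parcel-tape ring standing on its rim face like a short tube, 96 mm across, 48 mm high; bystander, origin at the centre of its underside
- bar: the same guide bar; origin at the centre of its underside
There are look-alikes about, which are no part of the job. Several things look just like the bar: the one meant starts farthest to the robot's right.

How it is judged:
By the outcome, as a careful person would: the job done as asked, in the order asked, and still so for the second after the job is handed in, with the robot touching nothing.
It also fails if it takes over 72 s, if anything falls off the work surface, if the arm or the gripper's body presses on something with over 40 N, if the wrist force passes 120 N, or if a joint passes its speed limit or range.

## Robot

A 7-joint arm with a two-finger parallel gripper is mounted at the origin on the work surface. World frame = base frame: x ahead of the robot, y to its left, z up, the work surface at z = 0. Lengths are in m, angles in rad, forces in N, time in s.
With the tool pointing down it reaches from about 0.4 to 0.85 m from the base axis. Payload 10.4 kg.
Tool frame: the origin (TCP) lies midway between the tips of the shut fingers; the grasp point (between the pads) lies 19 mm behind it; z points along the fingers, x is the direction in which the jaws open and shut, and the axes are right-handed (so a half turn about z gives the same grasp; the last joint's range is limited). The gripper opens to 85 mm and grips with 20 to 120 N. Pads are 22 mm wide; open, the fingers measure 114 mm over their backs; the gripper's body (76 mm by 85 mm) begins 54 mm behind the grasp point. The pads swing forward as they close: fully open they stand 13 mm farther back than shut.
Start: joints at [1.09, 0.332, -0.065, 1.46, 0.022, 1.35, -0.088], TCP at [0.276, -0.561, 0.231] pointing down, gripper open.
Joint ranges: [-2.6, 2.6], [-0.5, 2.12], [-1.47, 1.34], [0.16, 2.42], [-1.27, 4.41], [0.06, 2.06], [-2.6, 2.6]. Speed limits (rad/s): [2.22, 2.22, 2.79, 2.79, 3.14, 3.14, 3.14].

## Interface

Orientations are given as a unit quaternion [x, y, z, w].
In Python, from workcell import manip, cams gives the robot as it stands.
- The arm moves only by the tool move_arm, never from a script. Its argument "moves" is a list of rows, each a list of 7 numbers: the turn, a rotation vector about the tool's x, y, z in degrees, then the shift along the tool's x, y, z in m, then the finger opening in m, from 0 to 0.0854. A call has 1 to 10 rows; each row is the pose to reach, as a shift and turn from the pose commanded when the call began, along the tool's axes at that moment; what a row does not reach only later rows make up. A row lasts 1/10 s, in which the tool goes at most 50 mm and 8.59 degrees, less where a joint would pass 70% of its speed; a pose out of reach is approached as far as the arm can. A call with a gripper value outside its range is refused whole. The fingers move at their own pace and stop on an object; "grip_force" is the grip in N (left out, the last holds). Time passes only in rows, so rows that repeat a pose let the fingers close. It gives the time, the measured TCP pose, the force and the opening at its end, in the units of the state.
- manip.get_obs(): the state, without advancing time (a new reading comes with each control period).
- cams.camera(name): name is "side" or "top"; returns the picture (384x512x3 uint8, red, green, blue); there is no depth.
- cams.camera_params(name): a dict with "fx", "fy", "cx", "cy" (pixels), "xyz" and "rotation" of the camera in the world. Camera axes: x right, y up, looking along -z (the intrinsics and any distortion apply to the point x, -y, -z); pixel columns grow to the right and rows downward; lengths in m; the calibration is good to about 2 mm. A picture is of the moment at which its call begins. camera_params takes no time and is no camera call.
- manip.hand_in(): hands the job in, once; it reports no verdict.
The state is a dict: "clock": time; "joint_pos": joint angles; "joint_velocities": joint speeds; "tau": joint torques, N m; "position": TCP position; "ee_rot": TCP orientation; "ft_force": force on the tool from outside, world axes, zero at the start; "torque": the same for the moment, N m; "grip_width": opening from 0.0 (shut) to 1.0 (fully open).
Only numpy, scipy, OpenCV 4.12 (cv2) and the standard library are available. Lean on these libraries where they do the work, as an engineer would, in place of code of your own. Each camera call takes 0.05 s, during which the arm holds its last target. There are 200 camera calls.

## Working session

There is one attempt and no reset: what is moved stays moved. The work goes in short steps, Python scripts to look and compute and a tool call to move; the robot and the scene stay as the last step left them, time stands still between calls to the robot, and variables do not carry over. Pictures are saved under pics/ and viewed, about 8 in all and at most 12, crops included, and the job is handed in when it is done.

Besides the shell and the picture viewer there is one more tool, called after ">>>" as name(argument=value, ...) on one line, values as JSON. move_arm: Moves the arm, as the interface text tells. Its arguments: {"type":"object","properties":{"moves":{"type":"array","items":{"type":"array","items":{"type":"number"}}},"grip_force":{"type":"number"}},"required":["moves"]}

```bash
ls; mkdir -p pics; python3 - <<'E'
from workcell import manip, cams
import cv2
for n in("top","side"):
    im=cams.camera(n); cv2.imwrite(f"pics/{n}0.png",cv2.resize(im[:,:,::-1],(800,600),interpolation=cv2.INTER_CUBIC)); cv2.imwrite(f"pics/{n}0_raw.png",im[:,:,::-1])
    print(n,cams.camera_params(n))
print(manip.get_obs())
E
```

```text
pics
top {'fx': 370.40060497952004, 'fy': 370.40060497952004, 'cx': 250.9413436616402, 'cy': 190.57885318412312, 'xyz': array([0.38061865, 0.00604053, 1.10126277]), 'rotation': array([-0.03479807,  0.04406953,  0.7135689 , -0.69833115])}
side {'fx': 474.5662745032201, 'fy': 474.5662745032201, 'cx': 254.57185192003527, 'cy': 194.8727050550811, 'xyz': array([0.42456318, 1.09136929, 1.33605916]), 'rotation': array([-0.00481651,  0.35527977,  0.93425609, -0.03030914])}
{'clock': 0.1, 'joint_pos': array([ 1.09040847,  0.33280228, -0.06467972,  1.46083121,  0.02165233,
        1.3498943 , -0.08850221]), 'joint_velocities': array([-0.00069383, -0.00336946, -0.00024614, -0.00221926, -0.00019669,
       -0.00202021,  0.00027559]), 'tau': array([ 2.22582552e-03, -6.26744556e+01,  4.97684930e-02, -3.92431533e+01,
        1.64227380e-02,  6.99827709e-03, -4.35359789e-05]), 'position': array([ 0.27605779, -0.56037175,  0.23061192]), 'ee_rot': array([ 8.49108987e-01, -5.28217327e-01, -5.53552268e-04, -2.78127489e-04]), 'ft_force': array([0.12593031, 0.58693566, 0.06532762]), 'torque': array([0.02315688, 0.0172164 , 0.07622996]), 'grip_width': 1.0024338780550308}
```

View pics/top0.png

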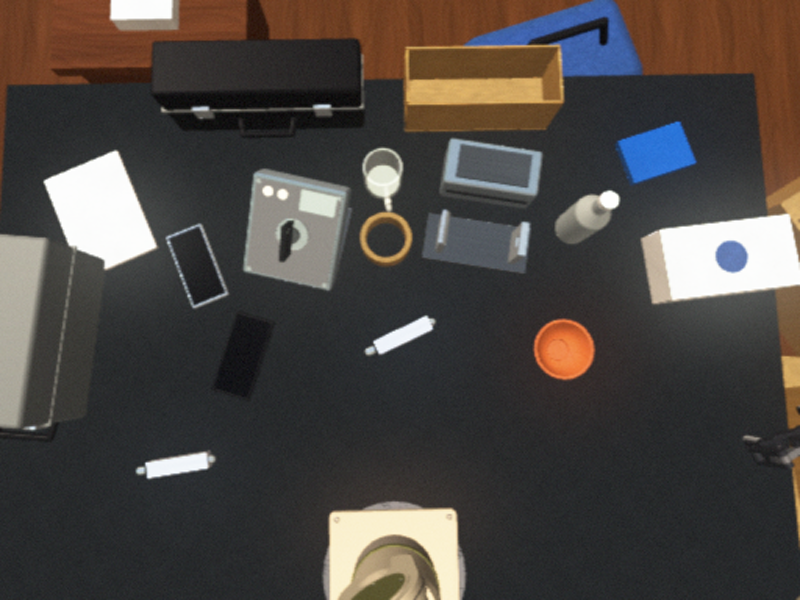

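View pics/side0.png

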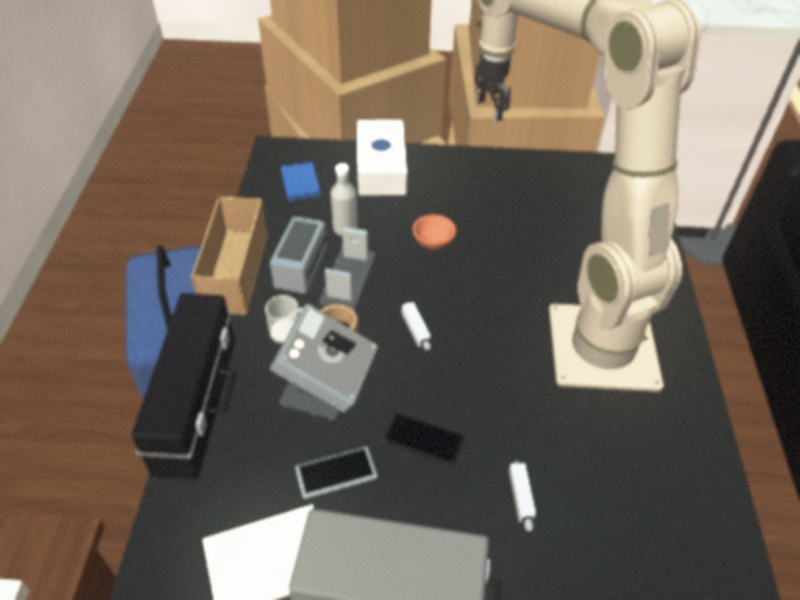

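The top view shows two bar look-alikes, at (400,336) and (175,465) in the 800×600 picture. The first is farthest to the robot's right (image right = −y), so it is the one meant. The stand is at (477,240), with its plain or sloped cheeks at (442,228) and (518,242). The control box is at (297,232), with its key at (288,240). I'll confirm the bar in an enlarged crop.

```bash
cat > h.py <<'E'
import numpy as np, cv2
from scipy.spatial.transform import Rotation as R
from workcell import manip, cams
P={n:cams.camera_params(n) for n in("top","side")}
def ray(n,u,v):
    p=P[n]; d=np.array([(u-p["cx"])/p["fx"],-(v-p["cy"])/p["fy"],-1.])
    return p["xyz"],R.from_quat(p["rotation"]).apply(d)
def onz(n,uv,z):
    o,d=ray(n,*uv); return o+d*(z-o[2])/d[2]
def proj(n,X):
    p=P[n]; c=R.from_quat(p["rotation"]).inv().apply(np.atleast_2d(X)-p["xyz"])
    return np.c_[p["cx"]-p["fx"]*c[:,0]/c[:,2],p["cy"]+p["fy"]*c[:,1]/c[:,2]]
def tri(a,b):
    (o1,d1),(o2,d2)=ray("top",*a),ray("side",*b)
    t=np.linalg.lstsq(np.c_[d1,-d2],o2-o1,rcond=None)[0]
    p,q=o1+d1*t[0],o2+d2*t[1]; return (p+q)/2,np.linalg.norm(p-q)
def tile(im,x,y,w,h,s):
    # crop with ticks labelled in raw pixels
    c=cv2.resize(im[y:y+h,x:x+w],None,fx=s,fy=s,interpolation=cv2.INTER_CUBIC)
    for u in range(-(-x//10)*10,x+w,10):
        cv2.line(c,((u-x)*s,0),((u-x)*s,6),(0,255,255),1); cv2.putText(c,str(u),((u-x)*s+1,16),0,.35,(0,255,255),1)
    for v in range(-(-y//10)*10,y+h,10):
        cv2.line(c,(0,(v-y)*s),(6,(v-y)*s),(0,255,255),1); cv2.putText(c,str(v),(8,(v-y)*s+4),0,.35,(0,255,255),1)
    return c
E
python3 - <<'E'
from h import *
t=cv2.imread("pics/top0_raw.png"); s=cv2.imread("pics/side0_raw.png")
row1=np.hstack([tile(t,152,105,80,85,5),tile(t,265,85,80,85,5)])
row2=np.hstack([tile(t,228,190,57,50,7),tile(s,195,138,50,50,7)])[:, :800]
row2=np.pad(row2,((0,0),(0,800-row2.shape[1]),(0,0)))
cv2.imwrite("pics/c1.png",cv2.resize(np.vstack([row1,row2[:350]])[:,:],None,fx=.77,fy=.77,interpolation=cv2.INTER_AREA))
cv2.imwrite("pics/c2.png",np.hstack([tile(s,170,185,80,85,5),tile(s,165,135,80,85,5)]))
E
```

```text
(no output)
```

View pics/c1.png

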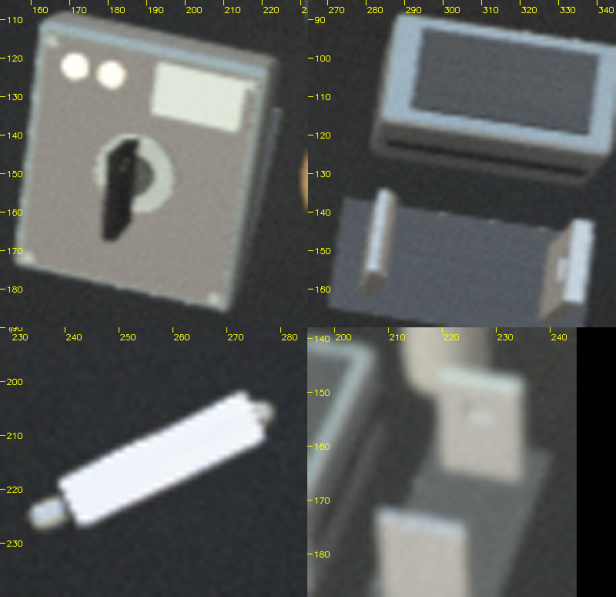

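View pics/c2.png

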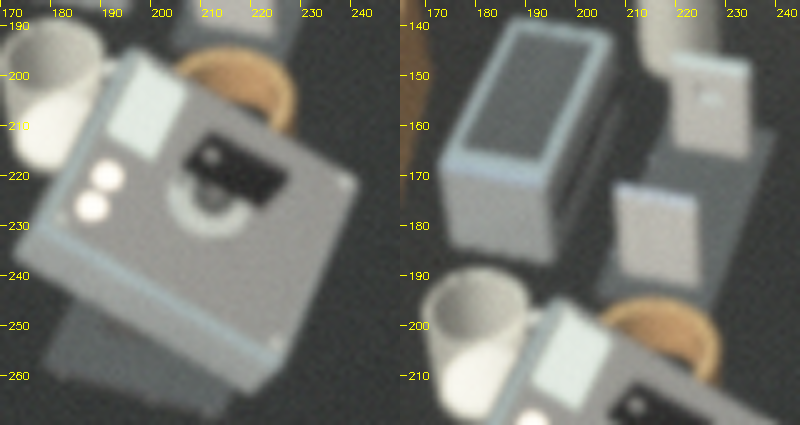

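Confirmed: the bar at raw top (255,214) has its long plunger end on the left (+y) and its short pin on the right. The other look-alike is near raw (112,297). One enlarged stand and key crop to read the corners:

```bash
python3 - <<'E'
from h import *
A={}
for n in("top","side"):
    A[n]=np.mean([cams.camera(n) for _ in range(4)],0).astype(np.uint8)[:,:,::-1].copy(); cv2.imwrite(f"pics/{n}1_raw.png",A[n])
t,s=A["top"],A["side"]
cv=np.zeros((560,800,3),np.uint8)
def put(c,x,y): cv[y:y+c.shape[0],x:x+c.shape[1]]=c
def g(c): return cv2.convertScaleAbs(c,alpha=1.2)
put(tile(t,270,132,75,40,7),0,0); put(tile(s,205,143,35,55,7),530,0)
put(tile(t,170,132,36,40,7),0,282); put(tile(s,196,205,36,35,7),260,282)
cv2.imwrite("pics/c3.png",cv)
# bar
roi=t[195:235,225:290]; gr=cv2.cvtColor(roi,cv2.COLOR_BGR2GRAY)
for th in(150,190,):
    m=(gr>th).astype(np.uint8); c=max(cv2.findContours(m,0,2)[0],key=cv2.contourArea)
    r=cv2.minAreaRect(c); print(th,r[0][0]+225,r[0][1]+195,r[1],r[2])
    b=cv2.boxPoints(r)+[225,195]; w=np.array([onz("top",p,.028) for p in b]); print(w.round(4)); print(w.mean(0))
for uv in((231.7,224.5),(277.3,206)): print(onz("top",uv,.014))
E
```

```text
Traceback (most recent call last):
ValueError: could not broadcast input array from shape (280,252,3) into shape (278,252,3)
```

```bash
python3 - <<'E'
from h import *
t,s=cv2.imread("pics/top1_raw.png"),cv2.imread("pics/side1_raw.png")
cv=np.zeros((580,800,3),np.uint8)
def put(c,x,y): cv[y:y+c.shape[0],x:x+c.shape[1]]=c
put(tile(t,270,132,75,40,7),0,0); put(tile(s,205,143,35,55,7),530,0)
put(tile(t,170,132,36,40,7),0,285); put(tile(s,196,205,36,35,7),260,285)
cv2.imwrite("pics/c3.png",cv)
gr=cv2.cvtColor(t[195:235,225:290],cv2.COLOR_BGR2GRAY)
for th in(150,190):
    c=max(cv2.findContours((gr>th).astype(np.uint8),0,2)[0],key=cv2.contourArea)
    r=cv2.minAreaRect(c)
    b=cv2.boxPoints(r)+[225,195]; w=np.array([onz("top",p,.028) for p in b]); print(r,w.round(4).tolist(),w.mean(0))
for uv in((231.7,224.5),(277.3,206)): print(onz("top",uv,.014))
E
```

```text
((30.740297317504883, 20.004623413085938), (9.673505783081055, 47.85160827636719), 64.53665161132812) [[0.4137, 0.0471, 0.028], [0.4707, -0.0795, 0.028], [0.445, -0.0908, 0.028], [0.3884, 0.0355, 0.028]] [ 0.42943003 -0.02193624  0.028     ]
((33.29320526123047, 18.68555450439453), (9.367534637451172, 39.439449310302734), 64.79888153076172) [[0.4222, 0.0285, 0.028], [0.4687, -0.0762, 0.028], [0.4438, -0.0871, 0.028], [0.3976, 0.0174, 0.028]] [ 0.43304818 -0.0293438   0.028     ]
[0.40375833 0.04883954 0.014     ]
[ 0.45502609 -0.08613719  0.014     ]
```

View pics/c3.png

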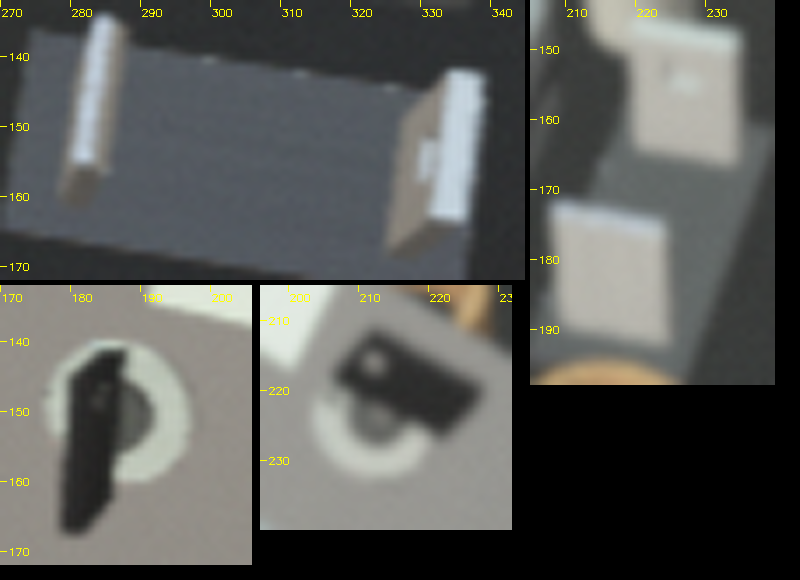

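```bash
python3 - <<'E'
from h import *
np.set_printoptions(precision=4,suppress=True)
tt=lambda X,Y:(270+X/7-.5,132+Y/7-.5)
print("plain top IF OF ON IN");
for p in((447,68),(485,72),(466,222),(431,218)): print(onz("top",tt(*p),.1))
print("sloped top OF IF ON IN")
for p in((97,14),(119,18),(72,160),(97,163)): print(onz("top",tt(*p),.1))
print("pocket",tri(tt(428,160),(205+(685-530)/7-.5,143+80/7-.5)))
c=[]
for a,b in(((43,30),(45,235)),((271,73),(130,50)),((229,308),(355,180)),((18,262),(280,360))):
    x,e=tri((152+a[0]/3.85-.5,105+a[1]/3.85-.5),(170+b[0]/5-.5,185+b[1]/5-.5)); c.append(x); print(x,e)
c=np.array(c); print([np.linalg.norm(c[i]-c[(i+1)%4]) for i in range(4)])
u=c[0]+c[1]-c[2]-c[3]; w=c[0]+c[3]-c[1]-c[2]; n=np.cross(u,w); n/=np.linalg.norm(n); print("n",n,np.degrees(np.arccos(n[2])),"centre",c.mean(0), "yaw",np.degrees(np.arctan2(-w[0],w[1])))
print("collar",tri((186.2,149.6),(212.2,224.5)))
kt=lambda X,Y:(170+X/7-.5,132+(Y-285)/7-.5); ks=lambda X,Y:(196+(X-260)/7-.5,205+(Y-285)/7-.5)
print("key mid",tri(kt(92,440),ks(408,385)))
print("far outer",tri(kt(112,350),ks(375,332))," near outer",tri(kt(70,533),ks(482,388)))
E
```

```text
plain top IF OF ON IN
[ 0.6254 -0.2396  0.1   ]
[ 0.6235 -0.2546  0.1   ]
[ 0.5635 -0.2442  0.1   ]
[ 0.5654 -0.2305  0.1   ]
sloped top OF IF ON IN
[ 0.6499 -0.1017  0.1   ]
[ 0.6481 -0.1104  0.1   ]
[ 0.5913 -0.09    0.1   ]
[ 0.5899 -0.0998  0.1   ]
pocket (array([ 0.5961, -0.2381,  0.0677]), np.float64(0.0015789894782913775))
[0.6967 0.2178 0.1626] 0.002071098760050014
[0.6647 0.0639 0.164 ] 0.004422205644674323
[0.5146 0.1012 0.0871] 0.002517936707131748
[0.5501 0.2512 0.0905] 0.001955966158171695
[np.float64(0.1571793368533624), np.float64(0.17278154193702067), np.float64(0.15421538009705116), np.float64(0.16674206754760484)]
n [-0.4299  0.0894  0.8985] 26.043560933982995 centre [0.6065 0.1585 0.1261] yaw -12.522425100498173
collar (array([0.6016, 0.1614, 0.1349]), np.float64(0.0003100232696845591))
key mid (array([0.5843, 0.1649, 0.1695]), np.float64(0.0016394265656490743))
far outer (array([0.6051, 0.1539, 0.1944]), np.float64(0.010659241251572664))  near outer (array([0.5493, 0.1714, 0.1783]), np.float64(0.0032098672227688736))
```

```bash
cat >> h.py <<'E'
np.set_printoptions(precision=4,suppress=True)
def frame(zdir,xdir):
    z=np.array(zdir,float);z/=np.linalg.norm(z);x=np.array(xdir,float);x-=z*(x@z);x/=np.linalg.norm(x)
    return R.from_matrix(np.c_[x,np.cross(z,x),z])
def head(d): a=np.radians(d); return np.array([np.cos(a),np.sin(a),0])
def go(rot,pos,o=None):
    o=o or manip.get_obs(); r0=R.from_quat(o["ee_rot"])
    rv=np.degrees((r0.inv()*rot).as_rotvec()); sh=r0.inv().apply(np.array(pos)-o["position"])
    print("rv",rv.round(1),"shift",sh.round(4),"rows>=",max(np.linalg.norm(rv)/8.59,np.linalg.norm(sh)/.05).round(1))
def st():
    o=manip.get_obs(); print("t",o["clock"],"pos",o["position"],"F",o["ft_force"].round(1),"M",o["torque"].round(2),"grip",o["grip_width"],"q",o["joint_pos"].round(2)); return o
E
python3 - <<'E'
from h import *
t=cv2.cvtColor(cv2.imread("pics/top1_raw.png"),cv2.COLOR_BGR2GRAY).astype(np.float32)
d=head(90+23.8); c=np.array([.4325,-.0255,.028]); px=np.array([-d[1],d[0],0])
s=np.arange(-.09,.09,.003)
for off in(-.009,-.004,0,.004,.009):
    uv=proj("top",c+s[:,None]*d+off*px).astype(np.float32)
    print(off,cv2.remap(t,uv[:,:1],uv[:,1:],1).ravel().astype(int))
for k in(-.03,0,.03):
    s2=np.arange(-.026,.027,.002); uv=proj("top",c+k*d+s2[:,None]*px).astype(np.float32)
    print("perp",k,cv2.remap(t,uv[:,:1],uv[:,1:],1).ravel().astype(int))
print("bottle",onz("top",(364,151),.03),"bowl",onz("top",(361,223),.05),"tape",onz("top",(247,152),.048))
go(frame([0,0,-1],head(23.8)),[.4325,-.0255,.12])
E
```

```text
-0.009 [ 45  46  45  46  47  47  46  45  46  48  76 158 228 242 243 242 243 241
 241 242 241 241 239 241 239 239 239 236 238 237 240 240 241 240 241 241
 241 240 241 241 238 237 237 235 236 234 236 227 179  67  48  53  49  51
  49  47  45  44  44  44]
-0.004 [ 45  46  46  46  47  46  47  50  68 127 178 221 239 243 243 242 242 242
 243 242 243 243 242 242 242 242 242 242 242 242 242 242 242 242 242 242
 241 242 241 241 241 242 242 241 241 241 240 228 171 114 140 167 166 171
 158  90  51  44  45  45]
0 [ 44  45  45  45  46  47  48  66 123 179 197 216 240 241 241 241 241 241
 241 241 241 241 241 241 241 241 241 241 241 241 241 241 241 242 242 242
 241 241 241 241 241 241 241 241 241 241 241 236 173 149 188 203 203 203
 186 132  67  46  45  45]
0.004 [ 44  44  45  46  46  45  45  55 107 156 168 195 232 242 243 243 242 242
 242 242 242 243 242 243 242 242 242 242 242 243 242 242 242 242 242 242
 242 242 242 242 241 241 242 242 242 242 242 234 184 124 167 190 195 190
 180 127  58  45  45  45]
0.009 [ 44  45  46  46  47  46  45  47  52  65  85 175 231 242 242 243 242 243
 242 242 242 242 242 242 242 243 243 243 244 243 243 243 242 243 243 243
 242 242 241 242 241 242 242 241 241 241 241 228 152  92  94  98 102  91
  77  59  45  45  44  44]
perp -0.03 [ 46  46  45  46  49  70 118 198 236 244 244 243 242 241 242 242 243 243
 241 230 194 125  66  52  48  47  46]
perp 0 [ 46  47  48  47  49  62 122 194 230 241 243 242 241 241 241 242 243 243
 243 241 211 136  80  51  48  46  45]
perp 0.03 [ 46  46  46  46  47  65 111 183 236 241 242 241 241 241 241 241 242 242
 241 237 196 131  68  51  45  45  46]
bottle [ 0.6113 -0.3462  0.03  ] bowl [ 0.3992 -0.3194  0.05  ] tape [ 0.6111 -0.0002  0.048 ]
rv [  0.   -0.  -87.6] shift [-0.411  -0.3767  0.1113] rows>= 11.4
```

>>> move_arm(moves=[[0,0,-87.6,-0.42,-0.376,0.111,0.085],[0,0,-87.6,-0.42,-0.376,0.111,0.085],[0,0,-87.6,-0.42,-0.376,0.111,0.085],[0,0,-87.6,-0.42,-0.376,0.111,0.085],[0,0,-87.6,-0.42,-0.376,0.111,0.085],[0,0,-87.6,-0.42,-0.376,0.111,0.085],[0,0,-87.6,-0.42,-0.376,0.111,0.085],[0,0,-87.6,-0.42,-0.376,0.111,0.085],[0,0,-87.6,-0.42,-0.376,0.111,0.085],[0,0,-87.6,-0.42,-0.376,0.111,0.085]])

```text
clock: 1.5
position: [0.4085, -0.0864, 0.1348]
ee_rot: [0.981, 0.195, 0.0, 0.001]
ft_force: [0.6, 0.4, -0.6]
grip_width: 0.998
```

```bash
python3 - <<'E'
from h import *
st(); go(frame([0,0,-1],head(23.8)),[.428,-.0177,.10])
E
```

```text
t 1.5 pos [ 0.4085 -0.0864  0.1348] F [ 0.6  0.4 -0.6] M [-0.02 -0.13  0.04] grip 0.9981808298303145 q [ 0.68 -0.02 -0.57  2.07 -0.01  1.08  0.51]
rv [ 0.1 -0.  -1.3] shift [ 0.0443 -0.0561  0.0347] rows>= 1.6
```

>>> move_arm(moves=[[0,0,-1.3,0.044,-0.056,0.035,0.085],[0,0,-1.3,0.044,-0.056,0.035,0.085],[0,0,-1.3,0.044,-0.056,0.035,0.085],[0,0,-1.3,0.044,-0.056,0.035,0.085]])

```text
clock: 1.9
position: [0.4278, -0.0196, 0.0997]
ee_rot: [0.979, 0.204, -0.0, -0.0]
ft_force: [-0.1, -1.2, 0.8]
grip_width: 0.993
```

```bash
python3 - <<'E'
from h import *
st(); go(frame([0,0,-1],head(23.8)),[.428,-.0177,.004])
E
```

```text
t 1.9 pos [ 0.4278 -0.0196  0.0997] F [-0.1 -1.2  0.8] M [-0.01  0.01  0.04] grip 0.9931617956029632 q [ 0.59  0.07 -0.66  2.08  0.05  1.01  0.31]
rv [-0.   0.  -0.3] shift [ 0.001  -0.0016  0.0957] rows>= 1.9
```

>>> move_arm(moves=[[0,0,-0.3,0.001,-0.002,0.05,0.085],[0,0,-0.3,0.001,-0.002,0.08,0.085],[0,0,-0.3,0.001,-0.002,0.095,0.085],[0,0,-0.3,0.001,-0.002,0.095,0.085],[0,0,-0.3,0.001,-0.002,0.095,0.0],[0,0,-0.3,0.001,-0.002,0.095,0.0],[0,0,-0.3,0.001,-0.002,0.095,0.0],[0,0,-0.3,0.001,-0.002,0.095,0.0],[0,0,-0.3,0.001,-0.002,0.095,0.0],[0,0,-0.3,0.001,-0.002,0.095,0.0]], grip_force=80)

```text
clock: 2.9
position: [0.4289, -0.0177, 0.0058]
ee_rot: [0.979, 0.206, 0.001, 0.001]
ft_force: [-2.2, 0.2, 10.7]
grip_width: 0.309
```

```bash
python3 - <<'E'
from h import *
o=st(); go(frame([0,0,-1],head(-10)),[.606+.0017,-.178+.01,.24])
E
```

```text
t 2.9 pos [ 0.4289 -0.0177  0.0058] F [-2.2  0.2 10.7] M [-0.14  0.53  0.09] grip 0.3090794838277693 q [ 0.54  0.25 -0.64  2.15  0.21  0.8   0.18]
rv [ 0.1 -0.1 33.8] shift [ 0.1034  0.21   -0.2338] rows>= 6.6
```

```bash
cat >> h.py <<'E'
M=np.array([.6068,-.1725,0]); YAW=-10.
bo=np.array([0,.0096,-.0082])   # bar centre in tool frame
def barpose(cy,cz,tilt,cx=0,yaw=None):
    yaw=YAW if yaw is None else yaw
    rot=R.from_rotvec(np.radians(tilt)*head(yaw))*frame([0,0,-1],head(yaw))
    C=M+head(yaw)*cx+head(yaw+90)*cy+[0,0,cz]
    return rot,C-rot.apply(bo)
E
python3 - <<'E'
from h import *
go(*barpose(.003,.16,16))
E
```

```text
rv [15.6  4.6 33.6] shift [ 0.1087  0.2016 -0.1485] rows>= 5.5
```

>>> move_arm(moves=[[0,0,0,0,0,-0.05,0.0],[0,0,0,0,0,-0.1,0.0],[0,0,0,0,0,-0.15,0.0],[0,0,0,0,0,-0.2,0.0],[0,0,0,0,0,-0.2,0.0]])

```text
clock: 3.4
position: [0.431, -0.0173, 0.211]
ee_rot: [0.979, 0.206, 0.005, 0.002]
ft_force: [0.4, 0.3, -2.1]
grip_width: 0.311
```

```bash
python3 - <<'E'
from h import *
st();go(*barpose(.003,.17,16))
E
```

```text
t 3.4 pos [ 0.431  -0.0173  0.211 ] F [ 0.4  0.3 -2.1] M [ 0.01 -0.1  -0.04] grip 0.31075262153185684 q [ 0.64 -0.07 -0.67  1.94 -0.04  1.24  0.4 ]
rv [15.8  4.2 33.6] shift [0.1059 0.2005 0.0484] rows>= 4.6
```

>>> move_arm(moves=[[15.8,4.4,33.6,0.106,0.2,0.047,0.0],[15.8,4.4,33.6,0.106,0.2,0.047,0.0],[15.8,4.4,33.6,0.106,0.2,0.047,0.0],[15.8,4.4,33.6,0.106,0.2,0.047,0.0],[15.8,4.4,33.6,0.106,0.2,0.047,0.0],[15.8,4.4,33.6,0.106,0.2,0.047,0.0],[15.8,4.4,33.6,0.106,0.2,0.047,0.0],[15.8,4.4,33.6,0.106,0.2,0.047,0.0]])

```text
clock: 4.2
position: [0.6052, -0.1564, 0.1576]
ee_rot: [0.986, -0.086, 0.009, -0.14]
ft_force: [0.4, 0.9, -2.3]
grip_width: 0.308
```

```bash
python3 - <<'E'
from h import *
st();go(*barpose(.003,.17,16))
t=cams.camera("top")[:,:,::-1].copy(); s=cams.camera("side")[:,:,::-1].copy()
r,p=barpose(.003,.17,16); C=p+r.apply(bo); ax=r.apply([0,-1,0])
X=np.array([C-ax*.065,C+ax*.078,C-ax*.055,C+ax*.055]); print("pred pin,plunger,ends top",proj("top",X),"side",proj("side",X))
cv2.imwrite("pics/c4.png",np.hstack([tile(t,265,120,95,75,5),tile(s,195,115,62,75,5)])[:, :800])
E
```

```text
t 4.2 pos [ 0.6052 -0.1564  0.1576] F [ 0.4  0.9 -2.3] M [-0.44  0.07  0.01] grip 0.3079707626128412 q [ 0.71  0.48 -0.5   1.5  -0.06  1.25  0.1 ]
rv [-0.2  0.4  0. ] shift [ 0.0044 -0.0009 -0.0072] rows>= 0.2
pred pin,plunger,ends top [[335.2642 147.2417]
 [284.9423 135.402 ]
 [331.8752 146.4444]
 [293.3143 137.3718]] side [[225.8456 138.7676]
 [214.7278 155.8843]
 [225.1169 139.8896]
 [216.6226 152.9671]]
```

View pics/c4.png

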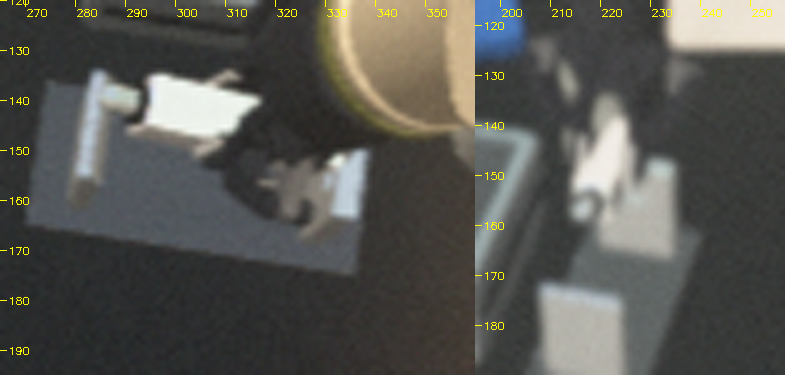

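```bash
python3 - <<'E'
from h import *
o=st(); r=R.from_quat(o["ee_rot"]); C=o["position"]+r.apply(bo); ax=r.apply([0,-1,0])
X=np.array([C+ax*.078,C+ax*.055]); print(proj("top",X),proj("side",X), "C",C, "rel",C-M, R.from_euler('z',10,degrees=True).apply(C-M),ax)
go(*barpose(.003,.13,16))
E
```

```text
t 4.3 pos [ 0.6053 -0.1566  0.1583] F [-0.5  1.1 -2.8] M [-0.41  0.02 -0.05] grip 0.31074797133016446 q [ 0.71  0.47 -0.5   1.5  -0.06  1.25  0.1 ]
[[284.1097 137.5955]
 [292.4281 139.5406]] [[215.904  157.5698]
 [217.7793 154.6525]] C [ 0.6034 -0.1679  0.1635] rel [-0.0034  0.0046  0.1635] [-0.0042  0.0039  0.1635] [0.1666 0.9461 0.2778]
rv [-0.1  0.4  0. ] shift [0.0044 0.0102 0.0319] rows>= 0.7
```

>>> move_arm(moves=[[0,0.4,0,0.004,0.01,0.032,0.0],[0,0.4,0,0.004,0.01,0.032,0.0],[0,0.4,0,0.004,0.01,0.032,0.0],[0,0.4,0,0.004,0.01,0.032,0.0]])

```text
clock: 4.7
position: [0.6097, -0.1589, 0.1259]
ee_rot: [0.986, -0.087, 0.013, -0.14]
ft_force: [0.1, -0.7, -2.0]
grip_width: 0.31
```

```bash
python3 - <<'E'
from h import *
st();go(*barpose(.003,.13,16));go(*barpose(.003,.10,16));go(*barpose(.003,.096,16))
E
```

```text
t 4.7 pos [ 0.6097 -0.1589  0.1259] F [ 0.1 -0.7 -2. ] M [-0.45  0.09 -0.  ] grip 0.3095835760529979 q [ 0.7   0.51 -0.5   1.52 -0.05  1.18  0.1 ]
rv [-0.1 -0.1 -0.1] shift [-0.0005 -0.0003  0.0012] rows>= 0.0
rv [-0.1 -0.1 -0.1] shift [-0.0005  0.0081  0.0301] rows>= 0.6
rv [-0.1 -0.1 -0.1] shift [-0.0006  0.0092  0.0339] rows>= 0.7
```

>>> move_arm(moves=[[0,0,0,0,0.005,0.017,0.0],[0,0,0,0,0.009,0.034,0.0],[0,0,0,0,0.009,0.034,0.0],[0,0,0,0,0.009,0.034,0.0]])

```text
clock: 5.1
position: [0.6098, -0.1583, 0.0903]
ee_rot: [0.986, -0.087, 0.013, -0.14]
ft_force: [-0.1, 0.3, -2.4]
grip_width: 0.309
```

```bash
python3 - <<'E'
from h import *
o=st();go(*barpose(-.006,.0930,16))
t=cams.camera("top")[:,:,::-1].copy(); s=cams.camera("side")[:,:,::-1].copy()
r=R.from_quat(o["ee_rot"]); C=o["position"]+r.apply(bo); ax=r.apply([0,-1,0])
X=np.array([C-ax*.065,C+ax*.078,C+ax*.055]); print("pin,plunger,end",proj("top",X),proj("side",X))
cv2.imwrite("pics/c5.png",np.hstack([tile(t,268,125,75,50,6),tile(s,195,135,50,60,6)[:300]]))
E
```

```text
t 5.1 pos [ 0.6098 -0.1583  0.0903] F [-0.1  0.3 -2.4] M [-0.42  0.06 -0.  ] grip 0.30904690014503167 q [ 0.7   0.54 -0.49  1.55 -0.04  1.12  0.11]
rv [-0.2 -0.1 -0.1] shift [-0.0004  0.0094 -0.0001] rows>= 0.2
pin,plunger,end [[328.9557 153.1582]
 [282.1704 142.3142]
 [289.9373 144.1144]] [[226.3962 153.3899]
 [215.6268 170.8574]
 [217.4591 167.8856]]
```

View pics/c5.png

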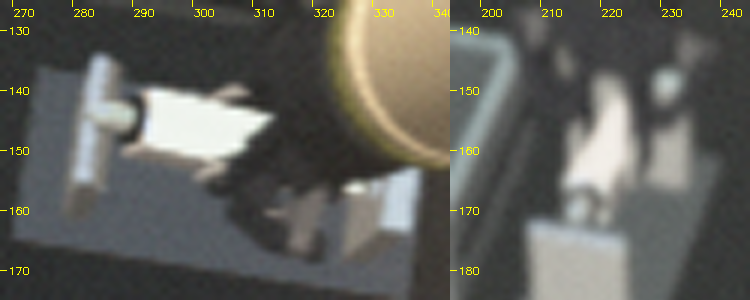

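>>> move_arm(moves=[[0,0,0,0,0.002,0,0.0],[0,0,0,0,0.004,0,0.0],[0,0,0,0,0.005,0,0.0],[0,0,0,0,0.005,0,0.0]])

```text
clock: 5.6
position: [0.6084, -0.1634, 0.0876]
ee_rot: [0.986, -0.087, 0.012, -0.14]
ft_force: [-0.2, 0.3, -3.3]
grip_width: 0.31
```

>>> move_arm(moves=[[0,0,0,0,0.001,0,0.0],[0,0,0,0,0.002,0,0.0],[0,0,0,0,0.002,0,0.0]])

```text
clock: 5.9
position: [0.6081, -0.1651, 0.087]
ee_rot: [0.986, -0.087, 0.012, -0.14]
ft_force: [1.0, -0.8, -2.6]
grip_width: 0.309
```

>>> move_arm(moves=[[0,0,0,0,0.001,0,0.0],[0,0,0,0,0.002,0,0.0],[0,0,0,0,0.002,0,0.0]])

```text
clock: 6.2
position: [0.6078, -0.1671, 0.0864]
ee_rot: [0.986, -0.087, 0.012, -0.14]
ft_force: [-0.4, -1.0, -1.9]
grip_width: 0.306
```

```bash
python3 - <<'E'
from h import *
o=st(); r=R.from_quat(o["ee_rot"]); print(R.from_euler('z',10,degrees=True).apply(o["position"]+r.apply(bo)-M))
E
```

```text
t 6.2 pos [ 0.6078 -0.1671  0.0864] F [-0.4 -1.  -1.9] M [-0.39  0.08  0.01] grip 0.30595987144056697 q [ 0.71  0.55 -0.49  1.55 -0.04  1.12  0.12]
[-0.     -0.006   0.0916]
```

>>> move_arm(moves=[[0,0,0,0,0.001,0,0.0],[0,0,0,0,0.002,0,0.0],[0,0,0,0,0.002,0,0.0]])

```text
clock: 6.5
position: [0.6077, -0.1674, 0.0862]
ee_rot: [0.986, -0.087, 0.012, -0.141]
ft_force: [0.3, 5.1, -0.5]
grip_width: 0.31
```

```bash
python3 - <<'E'
from h import *
o=st()
t=cams.camera("top")[:,:,::-1].copy(); s=cams.camera("side")[:,:,::-1].copy()
r=R.from_quat(o["ee_rot"]); C=o["position"]+r.apply(bo); ax=r.apply([0,-1,0])
X=np.array([C-ax*.065,C+ax*.078,C+ax*.055]); print("pin,plunger,end",proj("top",X),proj("side",X))
cv2.imwrite("pics/c6.png",np.hstack([tile(t,268,125,75,50,6),tile(s,195,135,50,60,6)[:300]]))
E
```

```text
t 6.5 pos [ 0.6077 -0.1674  0.0862] F [ 0.3  5.1 -0.5] M [ 0.62  0.02 -0.01] grip 0.30973191917821463 q [ 0.71  0.55 -0.49  1.55 -0.04  1.12  0.12]
pin,plunger,end [[331.8743 154.0851]
 [285.4124 143.3422]
 [293.1261 145.1257]] [[227.17   152.5753]
 [216.541  169.8468]
 [218.349  166.909 ]]
```

View pics/c6.png

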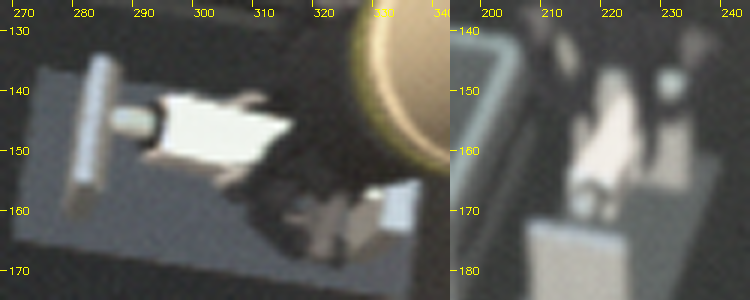

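```bash
python3 - <<'E'
from h import *
for th in(13,10,7,4,2,0,-1):
    a=np.radians(th); print(th,end=" "); go(*barpose(-.0685+.065*np.cos(a),.0728+.065*np.sin(a),th))
E
```

```text
13 rv [-3.2 -0.  -0. ] shift [-0.      0.0005  0.0047] rows>= 0.4
10 rv [-6.2 -0.  -0. ] shift [-0.      0.0012  0.0085] rows>= 0.7
7 rv [-9.2 -0.  -0. ] shift [-0.      0.0022  0.0124] rows>= 1.1
4 rv [-12.2  -0.   -0. ] shift [-0.      0.0033  0.0161] rows>= 1.4
2 rv [-14.2  -0.   -0. ] shift [-0.      0.0042  0.0186] rows>= 1.7
0 rv [-16.2  -0.   -0. ] shift [-0.      0.0052  0.021 ] rows>= 1.9
-1 rv [-17.2  -0.   -0. ] shift [-0.      0.0057  0.0222] rows>= 2.0
```

>>> move_arm(moves=[[-3.2,0,0,0,0,0.0047,0.0],[-6.2,0,0,0,0.0005,0.0085,0.0],[-6.2,0,0,0,0.0005,0.0085,0.0]], grip_force=120)

```text
clock: 6.9
position: [0.6082, -0.1669, 0.078]
ee_rot: [0.993, -0.087, 0.008, -0.085]
ft_force: [-1.4, -5.8, -0.7]
grip_width: 0.303
```

>>> move_arm(moves=[[-1.5,0,0,0,0.0003,0.0019,0.0],[-3,0,0,0,0.0006,0.0039,0.0],[-3,0,0,0,0.0006,0.0039,0.0]])

```text
clock: 7.2
position: [0.6082, -0.1674, 0.0742]
ee_rot: [0.994, -0.088, 0.006, -0.06]
ft_force: [-0.7, -2.1, 3.3]
grip_width: 0.304
```

```bash
python3 - <<'E'
from h import *
o=st(); r=R.from_quat(o["ee_rot"]); print(R.from_euler('z',10,degrees=True).apply(o["position"]+r.apply(bo)-M), "tilt",np.degrees(np.arcsin(r.apply([0,-1,0])[2])))
for th in(4,2,0,-1):
    a=np.radians(th); print(th,end=" "); go(*barpose(-.0685+.065*np.cos(a),.0728+.065*np.sin(a),th))
E
```

```text
t 7.2 pos [ 0.6082 -0.1674  0.0742] F [-0.7 -2.1  3.3] M [ 0.02 -0.02  0.06] grip 0.3037471014749387 q [ 0.59  0.52 -0.43  1.58  0.1   1.08 -0.02]
[ 0.0005 -0.0052  0.0812] tilt 6.912021574561337
4 rv [-2.9 -0.1 -0.1] shift [-0.0005 -0.0007  0.0045] rows>= 0.3
2 rv [-4.9 -0.1 -0.1] shift [-0.0005 -0.0002  0.0071] rows>= 0.6
0 rv [-6.9 -0.1 -0.1] shift [-0.0005  0.0003  0.0096] rows>= 0.8
-1 rv [-7.9 -0.1 -0.1] shift [-0.0005  0.0006  0.0109] rows>= 0.9
```

>>> move_arm(moves=[[-1.5,0,0,0,0,0.0022,0.0],[-2.9,0,0,0,0,0.0045,0.0],[-2.9,0,0,0,0,0.0045,0.0]])

```text
clock: 7.5
position: [0.6073, -0.1668, 0.0682]
ee_rot: [0.996, -0.088, 0.002, -0.034]
ft_force: [-0.2, -3.1, -5.8]
grip_width: 0.295
```

>>> move_arm(moves=[[-2,0,0,0,0.0003,0.0025,0.0],[-4,0,0,0,0.0006,0.005,0.0],[-4,0,0,0,0.0006,0.005,0.0]])

```text
clock: 7.8
position: [0.6077, -0.1668, 0.0643]
ee_rot: [0.996, -0.088, -0.0, 0.0]
ft_force: [-0.6, -6.4, 0.7]
grip_width: 0.301
```

```bash
python3 - <<'E'
from h import *
o=st(); r=R.from_quat(o["ee_rot"]); print(R.from_euler('z',10,degrees=True).apply(o["position"]+r.apply(bo)-M), "tilt",np.degrees(np.arcsin(r.apply([0,-1,0])[2])))
t=cams.camera("top")[:,:,::-1].copy(); s=cams.camera("side")[:,:,::-1].copy()
cv2.imwrite("pics/c7.png",np.hstack([tile(t,268,125,75,50,6),tile(s,195,135,50,60,6)[:300]]))
E
```

```text
t 7.8 pos [ 0.6077 -0.1668  0.0643] F [-0.6 -6.4  0.7] M [-1.18  0.15 -0.02] grip 0.3011762350583613 q [ 0.5   0.51 -0.39  1.61  0.22  1.07 -0.13]
[-0.0001 -0.0039  0.0725] tilt -0.03237677440820984
```

>>> move_arm(moves=[[-1,0,0,0,0.001,0.001,0.0],[-1.5,0,0,0,0.002,0.002,0.0],[-1.5,0,0,0,0.002,0.002,0.0]])

```text
clock: 8.2
position: [0.6079, -0.1681, 0.0637]
ee_rot: [0.996, -0.088, -0.001, 0.012]
ft_force: [-6.6, -0.0, 13.7]
grip_width: 0.302
```

```bash
python3 - <<'E'
from h import *
o=st(); r=R.from_quat(o["ee_rot"]); print(R.from_euler('z',10,degrees=True).apply(o["position"]+r.apply(bo)-M), "tilt",np.degrees(np.arcsin(r.apply([0,-1,0])[2])))
t=cams.camera("top")[:,:,::-1].copy(); s=cams.camera("side")[:,:,::-1].copy()
cv2.imwrite("pics/c7.png",np.hstack([tile(t,268,125,75,50,6),tile(s,195,135,50,60,6)[:300]]))
E
```

```text
t 8.2 pos [ 0.6079 -0.1681  0.0637] F [-6.6 -0.  13.7] M [0.55 1.1  0.06] grip 0.3021433306842736 q [ 0.48  0.51 -0.39  1.61  0.24  1.07 -0.15]
[ 0.0002 -0.0049  0.0721] tilt -1.412517047122033
```

View pics/c7.png

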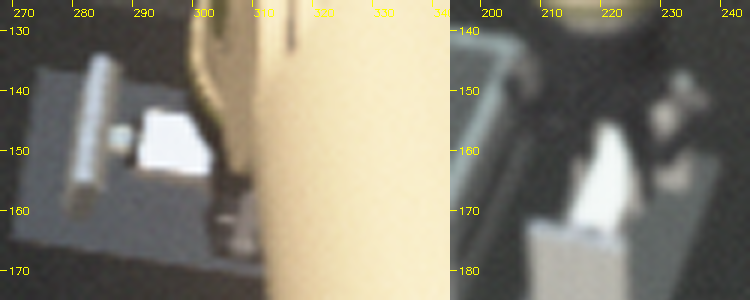

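>>> move_arm(moves=[[0,0,0,0,0,0,0.06],[0,0,0,0,0,0,0.06],[0,0,0,0,0,0,0.06],[0,0,0,0,0,0,0.06],[0,0,0,0,0,-0.04,0.06],[0,0,0,0,0,-0.08,0.06],[0,0,0,0,0,-0.13,0.06],[0,0,0,0,0,-0.18,0.06],[0,0,0,0,0,-0.18,0.06]])

```text
clock: 9.2
position: [0.6113, -0.1638, 0.2501]
ee_rot: [0.996, -0.088, 0.005, 0.013]
ft_force: [0.9, 0.9, -0.2]
grip_width: 0.704
```

```bash
python3 - <<'E'
from h import *
st()
# key: n from box yaw, 28 deg lean toward robot side
yaw=-12.5; n=np.sin(np.radians(28))*-head(yaw)+np.cos(np.radians(28))*np.array([0,0,1]); print("n",n)
O=np.array([.6016,.1614,.1349])-.006*n; print("O",O,"head",O+.0445*n)
up=head(yaw)*np.cos(np.radians(28))+np.array([0,0,np.sin(np.radians(28))]); lf=np.cross(n,up)
e=np.array([.0558,-.0175,.0161]); print("phi (ccw from up-slope) deg",np.degrees(np.arctan2(e@lf,e@up)),"len",np.linalg.norm(e), e@n)
for ph in(-10,-5,0,5,10,15,17):
    k=np.cos(np.radians(ph))*up+np.sin(np.radians(ph))*lf
    X=[O+h*n+s*k*.03 for h in(.022,.067) for s in(1,-1)]
    print(ph,proj("top",X).round(1).tolist(),proj("side",X).round(1).tolist())
print("measured outer: top far",(170+112/7-.5,132+65/7-.5),"near",(170+70/7-.5,132+248/7-.5),"side far",(196+115/7-.5,205+47/7-.5),"near",(196+222/7-.5,205+103/7-.5),"inner side far",(196+73/7-.5,205+95/7-.5),"near",(196+180/7-.5,205+155/7-.5))
E
```

```text
t 9.2 pos [ 0.6113 -0.1638  0.2501] F [ 0.9  0.9 -0.2] M [ 0.04 -0.03  0.03] grip 0.7041774993859617 q [ 0.49  0.36 -0.41  1.41  0.17  1.39 -0.1 ]
n [-0.4583  0.1016  0.8829]
O [0.6044 0.1608 0.1296] head [0.584  0.1653 0.1689]
phi (ccw from up-slope) deg -4.851287122361204 len 0.06065558506848319 -0.01313830926254195
-10 [[188.0, 140.7], [181.5, 161.5], [183.6, 145.0], [177.0, 166.6]] [[206.7, 216.5], [221.6, 228.0], [212.3, 209.9], [227.5, 221.7]]
-5 [[187.0, 140.4], [182.5, 161.8], [182.6, 144.6], [178.0, 166.9]] [[206.3, 217.0], [221.9, 227.5], [211.9, 210.5], [227.9, 221.2]]
0 [[186.0, 140.2], [183.5, 162.0], [181.6, 144.4], [179.0, 167.1]] [[206.0, 217.6], [222.2, 226.9], [211.6, 211.1], [228.2, 220.6]]
5 [[185.0, 140.0], [184.4, 162.2], [180.5, 144.2], [180.0, 167.3]] [[205.7, 218.3], [222.5, 226.2], [211.4, 211.7], [228.4, 219.9]]
10 [[184.0, 139.9], [185.4, 162.2], [179.5, 144.2], [181.0, 167.4]] [[205.6, 218.9], [222.6, 225.5], [211.2, 212.4], [228.6, 219.2]]
15 [[183.0, 140.0], [186.4, 162.2], [178.5, 144.2], [182.1, 167.4]] [[205.4, 219.6], [222.7, 224.9], [211.1, 213.1], [228.7, 218.5]]
17 [[182.6, 140.0], [186.8, 162.2], [178.0, 144.2], [182.5, 167.3]] [[205.4, 219.9], [222.7, 224.6], [211.0, 213.4], [228.7, 218.3]]
measured outer: top far (185.5, 140.78571428571428) near (179.5, 166.92857142857144) side far (211.92857142857142, 211.21428571428572) near (227.21428571428572, 219.21428571428572) inner side far (205.92857142857142, 218.07142857142858) near (221.21428571428572, 226.64285714285714)
```

```bash
cat >> h.py <<'E'
yk=-12.5; n=np.sin(np.radians(28))*-head(yk)+np.cos(np.radians(28))*np.array([0,0,1]); O=np.array([.6044,.1608,.1296])
up=head(yk)*np.cos(np.radians(28))+np.array([0,0,np.sin(np.radians(28))]); lf=np.cross(n,up)
def key(out,turn,phi=2.,du=0,dl=0):
    a=np.radians(phi-turn); return frame(-n,-np.sin(a)*up+np.cos(a)*lf),O+out*n+du*up+dl*lf
E
python3 - <<'E'
from h import *
go(*key(.13,0))
E
```

```text
rv [-21.1  21.6 -87.4] shift [-0.1247 -0.3209 -0.0039] rows>= 10.8
```

>>> move_arm(moves=[[-21.1,21.6,-87.4,-0.125,-0.321,-0.014,0.06],[-21.1,21.6,-87.4,-0.125,-0.321,-0.014,0.06],[-21.1,21.6,-87.4,-0.125,-0.321,-0.014,0.06],[-21.1,21.6,-87.4,-0.125,-0.321,-0.014,0.06],[-21.1,21.6,-87.4,-0.125,-0.321,-0.014,0.06],[-21.1,21.6,-87.4,-0.125,-0.321,-0.014,0.06],[-21.1,21.6,-87.4,-0.125,-0.321,-0.014,0.06],[-21.1,21.6,-87.4,-0.125,-0.321,-0.014,0.06],[-21.1,21.6,-87.4,-0.125,-0.321,-0.014,0.06],[-21.1,21.6,-87.4,-0.125,-0.321,-0.014,0.06]])

```text
clock: 10.2
position: [0.5413, 0.1752, 0.2477]
ee_rot: [0.781, 0.582, 0.136, 0.178]
ft_force: [0.7, -1.0, 0.1]
grip_width: 0.703
```

```bash
python3 - <<'E'
from h import *
st();go(*key(.13,0))
E
```

```text
t 10.2 pos [0.5413 0.1752 0.2477] F [ 0.7 -1.   0.1] M [ 0.17  0.48 -0.07] grip 0.7031168455267868 q [ 0.18 -0.   -0.77  1.89  0.4   0.99  0.52]
rv [-2.1  1.5 -5.7] shift [-0.0001  0.0019  0.0046] rows>= 0.7
```

>>> move_arm(moves=[[-2.1,1.5,-5.7,0,0.002,0.004,0.06],[-2.1,1.5,-5.7,0,0.002,0.004,0.06],[-2.1,1.5,-5.7,0,0.002,0.004,0.06]])

```text
clock: 10.5
position: [0.5449, 0.1731, 0.2454]
ee_rot: [0.75, 0.616, 0.148, 0.191]
ft_force: [0.4, -0.2, -0.1]
grip_width: 0.705
```

```bash
python3 - <<'E'
from h import *
st();go(*key(.13,0));go(*key(.03,0))
t=np.mean([cams.camera("top") for _ in range(3)],0).astype(np.uint8)[:,:,::-1].copy(); s=np.mean([cams.camera("side") for _ in range(3)],0).astype(np.uint8)[:,:,::-1].copy()
cv=np.zeros((560,800,3),np.uint8)
def put(c,x,y): cv[y:y+c.shape[0],x:x+c.shape[1]]=c
put(tile(t,270,132,75,40,7),0,0); put(tile(s,205,143,35,55,7),530,0)
put(tile(t,150,115,60,54,5),0,285); put(tile(s,180,195,45,45,5),310,285)
cv2.imwrite("pics/c8.png",cv)
E
```

```text
t 10.5 pos [0.5449 0.1731 0.2454] F [ 0.4 -0.2 -0.1] M [0.1  0.49 0.01] grip 0.704980429169513 q [ 0.19 -0.03 -0.76  1.92  0.41  0.93  0.61]
rv [-0.1  0.1 -0.7] shift [ 0.0009 -0.0007  0.0007] rows>= 0.1
rv [-0.1  0.1 -0.7] shift [ 0.0012 -0.0005  0.1007] rows>= 2.0
```

View pics/c8.png

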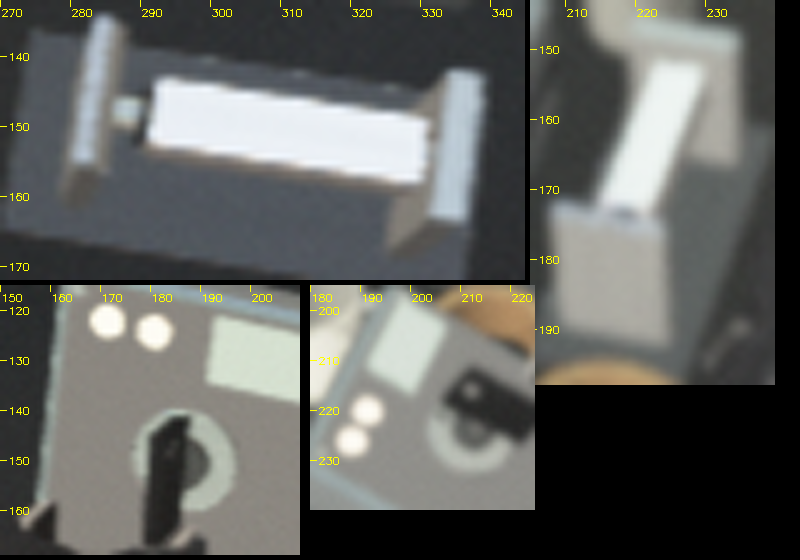

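```bash
python3 - <<'E'
from h import *
print("pin-end top mid",tri((330.2,153.4),(226,151.8)))
hx,hy=head(-10),head(80); C=M-.006*hy
for dz in(0,.012):
  X=[C+.055*hy+sx*.014*hx+[0,0,.0865+dz] for sx in(1,-1)]+[C-.055*hy+sx*.014*hx+[0,0,.0865] for sx in(1,-1)]
  print(dz,proj("top",X).round(1).tolist(),proj("side",X).round(1).tolist())
q=lambda X,Y:(270+X/7-.5,132+Y/7-.5)
print("meas",q(160,78),q(148,144),q(428,117),q(418,186))
print("meas side",[(205+(X-530)/7-.5,143+Y/7-.5) for X,Y in((655,62),(705,68),(600,205),(655,215))])
E
```

```text
pin-end top mid (array([ 0.5967, -0.2335,  0.0828]), np.float64(0.003519776849745907))
0 [[292.0, 141.9], [290.6, 151.6], [330.9, 147.8], [329.6, 157.5]] [[214.8, 170.6], [222.1, 172.0], [223.0, 150.8], [230.0, 152.0]]
0.012 [[292.5, 140.8], [291.1, 150.6], [330.9, 147.8], [329.6, 157.5]] [[214.6, 168.3], [222.0, 169.7], [223.0, 150.8], [230.0, 152.0]]
meas (292.35714285714283, 142.64285714285714) (290.64285714285717, 152.07142857142858) (330.64285714285717, 148.21428571428572) (329.2142857142857, 158.07142857142858)
meas side [(222.35714285714286, 151.35714285714286), (229.5, 152.21428571428572), (214.5, 171.78571428571428), (222.35714285714286, 173.21428571428572)]
```

>>> move_arm(moves=[[0,0,-0.7,0.001,-0.0005,0.04,0.06],[0,0,-0.7,0.001,-0.0005,0.07,0.06],[0,0,-0.7,0.001,-0.0005,0.09,0.06],[0,0,-0.7,0.001,-0.0005,0.1,0.06],[0,0,-0.7,0.001,-0.0005,0.1,0.06]], grip_force=25)

```text
clock: 11.3
position: [0.5903, 0.1637, 0.1555]
ee_rot: [0.745, 0.622, 0.146, 0.191]
ft_force: [0.4, -0.1, 0.3]
grip_width: 0.704
```

>>> move_arm(moves=[[0,0,0,0,0,0,0.0],[0,0,0,0,0,0,0.0],[0,0,0,0,0,0,0.0],[0,0,0,0,0,0,0.0],[0,0,0,0,0,0,0.0],[0,0,0,0,0,0,0.0],[0,0,0,0,0,0,0.0]])

```text
clock: 12.0
position: [0.5908, 0.1644, 0.1578]
ee_rot: [0.745, 0.622, 0.147, 0.192]
ft_force: [-4.8, 0.8, 6.2]
grip_width: 0.113
```

```bash
cat >> h.py <<'E'
def ks():
    o=st(); r=R.from_quat(o["ee_rot"]); print("toolF",r.inv().apply(o["ft_force"]),"toolM",r.inv().apply(o["torque"])); x=r.apply([1,0,0]); d=o["position"]-O
    print("turn",2-np.degrees(np.arctan2(-x@up,x@lf)),"up,lf,out",d@up,d@lf,d@n)
E
python3 -c "
from h import *
ks(); go(*key(.03,0))"
```

```text
t 12.0 pos [0.5908 0.1644 0.1578] F [-4.8  0.8  6.2] M [-0.27  0.72 -0.16] grip 0.11325034463658726 q [ 0.16  0.18 -0.74  1.95  0.65  0.8   0.44]
toolF [-0.2312 -1.3915 -7.7059] toolM [ 0.6624 -0.4188 -0.0616]
turn -0.24798785728457595 up,lf,out 0.0007757861754234593 0.0005773180132440154 0.03149562790936829
rv [0.  0.1 0.2] shift [-0.0005 -0.0008  0.0015] rows>= 0.0
```

>>> move_arm(moves=[[0,0,6,0,0,0,0.0],[0,0,12,0,0,0,0.0],[0,0,18,0,0,0,0.0],[0,0,24,0,0,0,0.0],[0,0,30,0,0,0,0.0]], grip_force=40)

```text
clock: 12.5
position: [0.5909, 0.1648, 0.1578]
ee_rot: [0.881, 0.406, 0.193, 0.147]
ft_force: [-2.1, 1.6, 5.5]
grip_width: 0.105
```

```bash
python3 -c "
from h import *
ks()"
```

```text
t 12.5 pos [0.5909 0.1648 0.1578] F [-2.1  1.6  5.5] M [0.05 0.39 0.12] grip 0.10461108381019785 q [ 0.12  0.17 -0.69  1.95  0.64  0.79 -0.07]
toolF [ 1.2502 -0.1052 -5.9515] toolM [ 0.3556 -0.158  -0.1265]
turn 29.985840741986465 up,lf,out 0.000851295996377956 0.0009428663067615243 0.03153627028506276
```

Turning smoothly with about 0.1 N·m of torque. Continuing to run.

>>> move_arm(moves=[[0,0,7,0,0,0,0.0],[0,0,14,0,0,0,0.0],[0,0,21,0,0,0,0.0],[0,0,28,0,0,0,0.0],[0,0,34,0,0,0,0.0],[0,0,40,0,0,0,0.0],[0,0,46,0,0,0,0.0]])

```text
clock: 13.2
position: [0.5914, 0.165, 0.1581]
ee_rot: [0.97, 0.03, 0.235, 0.06]
ft_force: [1.8, 2.5, 3.5]
grip_width: 0.111
```

```bash
python3 -c "
from h import *
ks()"
```

```text
t 13.2 pos [0.5914 0.165  0.1581] F [1.8 2.5 3.5] M [ 0.16 -0.15  0.4 ] grip 0.11142186700453885 q [ 0.05  0.16 -0.62  1.95  0.62  0.79 -0.86]
toolF [ 3.3957 -1.9365 -2.5118] toolM [ 0.3066  0.204  -0.2675]
turn 75.97175277624353 up,lf,out 0.0013467163295320848 0.0013038721186010291 0.03157488766430335
```

>>> move_arm(moves=[[0,0,6,0,0,0,0.0],[0,0,12,0,0,0,0.0],[0,0,18,0,0,0,0.0],[0,0,23,0,0,0,0.0],[0,0,25,0,0,0,0.0]], grip_force=50)

```text
clock: 13.7
position: [0.5917, 0.165, 0.1583]
ee_rot: [0.953, -0.18, 0.243, 0.007]
ft_force: [3.0, 2.1, 3.3]
grip_width: 0.106
```

```bash
python3 -c "
from h import *
ks()"
```

```text
t 13.7 pos [0.5917 0.165  0.1583] F [3.  2.1 3.3] M [ 0.05 -0.46  0.46] grip 0.10552017828987624 q [ 0.02  0.16 -0.58  1.95  0.61  0.78 -1.29]
toolF [ 3.2734 -3.2416 -1.6952] toolM [ 0.4109  0.3742 -0.3333]
turn 100.91958041186264 up,lf,out 0.0017197410990090936 0.001315242884484997 0.03162835111612383
```

>>> move_arm(moves=[[0,0,1.5,0,0,0,0.0],[0,0,3,0,0,0,0.0],[0,0,3,0,0,0,0.0]])

```text
clock: 14.0
position: [0.5916, 0.1649, 0.1583]
ee_rot: [0.948, -0.204, 0.243, 0.001]
ft_force: [3.3, 2.1, 5.6]
grip_width: 0.11
```

```bash
python3 -c "
from h import *
ks()"
```

```text
t 14.0 pos [0.5916 0.1649 0.1583] F [3.3 2.1 5.6] M [ 0.08 -0.85  0.69] grip 0.10992269590084386 q [ 0.02  0.15 -0.58  1.95  0.61  0.78 -1.34]
toolF [ 4.4359 -3.7904 -3.6198] toolM [ 0.7068  0.6807 -0.4827]
turn 103.78002951651075 up,lf,out 0.001650679728037214 0.0012372148792241695 0.03158597913021389
```

>>> move_arm(moves=[[0,0,1,0,0,0,0.0],[0,0,1,0,0,0,0.0]])

```text
clock: 14.2
position: [0.5916, 0.1649, 0.1583]
ee_rot: [0.947, -0.212, 0.243, -0.001]
ft_force: [3.1, 2.6, 5.6]
grip_width: 0.112
```

```bash
python3 -c "
from h import *
ks()"
```

```text
t 14.2 pos [0.5916 0.1649 0.1583] F [3.1 2.6 5.6] M [-0.11 -0.78  0.94] grip 0.11198485953941562 q [ 0.01  0.15 -0.58  1.95  0.61  0.78 -1.36]
toolF [ 4.0078 -4.2512 -3.7882] toolM [ 0.6593  0.6593 -0.8022]
turn 104.72423875549521 up,lf,out 0.001647375983898095 0.001242802782266821 0.031599944334000755
```

>>> move_arm(moves=[[0,0,0,0,0,0,0.0],[0,0,0,0,0,0,0.0],[0,0,0,0,0,0,0.0],[0,0,0,0,0,0,0.0],[0,0,0,0,0,0,0.0],[0,0,0,0,0,0,0.0],[0,0,0,0,0,0,0.0],[0,0,0,0,0,0,0.0],[0,0,0,0,0,0,0.0],[0,0,0,0,0,0,0.0]])

```text
clock: 15.2
position: [0.5916, 0.1649, 0.1583]
ee_rot: [0.947, -0.212, 0.243, -0.001]
ft_force: [3.6, 3.7, 6.3]
grip_width: 0.11
```

>>> move_arm(moves=[[0,0,0,0,0,0,0.0],[0,0,0,0,0,0,0.0],[0,0,0,0,0,0,0.0],[0,0,0,0,0,0,0.0],[0,0,0,0,0,0,0.0]])

```text
clock: 15.7
position: [0.5916, 0.165, 0.1583]
ee_rot: [0.947, -0.212, 0.243, -0.001]
ft_force: [2.9, 2.4, 5.7]
grip_width: 0.109
```

```bash
python3 -c "
from h import *
ks()"
```

```text
t 15.7 pos [0.5916 0.165  0.1583] F [2.9 2.4 5.7] M [-0.16 -0.78  1.03] grip 0.10884571585928313 q [ 0.01  0.15 -0.58  1.95  0.61  0.78 -1.36]
toolF [ 3.9288 -3.9743 -3.931 ] toolM [ 0.6596  0.6661 -0.8995]
turn 104.69309880125763 up,lf,out 0.0016480201575618924 0.001306889263072634 0.031604103938673356
```

>>> move_arm(moves=[[0,0,-7,0,0,0,0.0],[0,0,-14,0,0,0,0.0],[0,0,-21,0,0,0,0.0],[0,0,-28,0,0,0,0.0],[0,0,-34,0,0,0,0.0],[0,0,-37,0,0,0,0.0],[0,0,-37,0,0,0,0.0]])

```text
clock: 16.4
position: [0.5912, 0.165, 0.158]
ee_rot: [0.965, 0.1, 0.23, 0.076]
ft_force: [0.8, 4.1, 6.7]
grip_width: 0.112
```

```bash
python3 -c "
from h import *
ks()"
```

```text
t 16.4 pos [0.5912 0.165  0.158 ] F [0.8 4.1 6.7] M [ 0.26 -0.44  0.38] grip 0.11209780320953366 q [ 0.06  0.16 -0.63  1.95  0.62  0.79 -0.72]
toolF [ 4.5185 -2.539  -5.903 ] toolM [ 0.2869  0.5401 -0.1702]
turn 67.63993626657067 up,lf,out 0.0011723989854489707 0.0012469080632484999 0.031545135144459065
```

>>> move_arm(moves=[[0,0,0,0,0,0,0.07],[0,0,0,0,0,0,0.07],[0,0,0,0,0,0,0.07],[0,0,0,0,0,0,0.07],[0,0,0,0,0,-0.04,0.07],[0,0,0,0,0,-0.08,0.07],[0,0,0,0,0,-0.13,0.07],[0,0,0,0,0,-0.17,0.07],[0,0,0,0,0,-0.17,0.07]])

```text
clock: 17.3
position: [0.5127, 0.1839, 0.3129]
ee_rot: [0.964, 0.1, 0.233, 0.076]
ft_force: [-0.1, 0.8, -0.0]
grip_width: 0.82
```

```bash
python3 - <<'E'
from h import *
st(); t=cams.camera("top")[:,:,::-1].copy(); s=cams.camera("side")[:,:,::-1].copy()
for ph in(2,2-63,2-103):
    k=np.cos(np.radians(ph))*up+np.sin(np.radians(ph))*lf
    X=[O+h*n+q*k*.03 for h in(.022,.067) for q in(1,-1)]; print(ph,proj("top",X).round(1).tolist(),proj("side",X).round(1).tolist())
cv=np.zeros((600,800,3),np.uint8)
def put(c,x,y): cv[y:y+c.shape[0],x:x+c.shape[1]]=c
put(tile(t,150,100,80,90,3),0,0); put(tile(t,265,85,105,90,3),250,0)
put(tile(s,165,130,90,110,3),0,270); put(cv2.resize(t,(480,360)),320,240) if 0 else put(cv2.resize(t,(426,320)),290,275)
cv2.imwrite("pics/c9.png",cv)
E
```

```text
t 17.3 pos [0.5127 0.1839 0.3129] F [-0.1  0.8 -0. ] M [0.11 0.41 0.06] grip 0.8200302254033621 q [ 0.09 -0.15 -0.67  1.87  0.29  1.05 -0.49]
2 [[185.6, 140.1], [183.8, 162.1], [181.2, 144.3], [179.4, 167.2]] [[205.9, 217.9], [222.3, 226.6], [211.5, 211.3], [228.2, 220.3]]
-61 [[195.2, 147.8], [174.3, 154.5], [191.2, 152.4], [169.4, 159.3]] [[212.9, 213.9], [215.4, 230.8], [218.6, 207.3], [221.2, 224.5]]
-101 [[195.5, 155.5], [173.9, 146.9], [191.5, 160.3], [169.0, 151.4]] [[218.7, 216.2], [209.5, 228.4], [224.5, 209.8], [215.2, 222.1]]
```

View pics/c9.png

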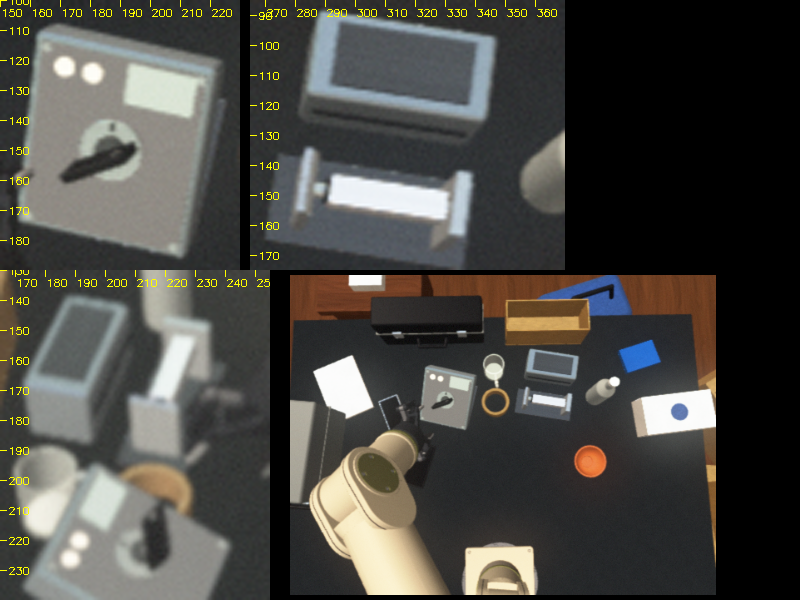

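The final view shows the key's far end at raw top (195.5,148) and its near end at (170,160), which matches run. The bar is still between the cheeks and the bystanders are where they were. The gripper is clear, so I'm handing in.

```bash
python3 -c "
from workcell import manip
print(manip.hand_in())"
```

```text
the job is handed in; nothing more can be done
None
```

The bar is fitted and the key is back at run. I handed the job in at about 17 s on the robot's clock, with the gripper clear; hand-in gives no verdict.

- **Bar:** I picked the right-hand one of the two look-alikes and put its pin into the plain cheek at about 16° of tilt. I then swung the plunger end down past the lead-in and released it. With the gripper away, its corners in both pictures lay within about 1.5 pixels (4 mm) of the home position. The raised (not snapped in) position fitted clearly worse.
- **Key:** I turned it clockwise to the start stop at about 104°, where the torque rose steeply. I held it there for about 1.5 s at 0.8–0.9 N·m, under the 1.5 N·m that would turn the lock. I followed it back to 4–5° short of run and let go, and the spring did the rest. The last picture shows the key within about a pixel of run.
- **Other things:** The bystanders in view look unmoved. The arm partly hid the phones in the last picture, so I did not check them closely; no contact was felt near them. I did not measure the lock collar's rim separately.
- **Readings that disagreed:** Before insertion the bar looked 2–3 mm further along its length than I had calculated. Feeling the pin touch the bottom of its pocket settled that.

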